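# Lay out the samples for the report photo

### The arm

A 6-joint arm with a two-finger parallel gripper is mounted at the origin on a cart in front of the work surface, level with it; the furniture and walls round the work are solid. World frame = base frame: x ahead of the robot, y to its left, z up, the work surface at z = 0. Lengths are in m, angles in rad, forces in N, time in s.
With the tool pointing down it reaches from about 0.225 to 0.875 m from the base axis. Payload 3.4 kg.
Tool frame: the origin (TCP) lies at the centre of the arm's flange, where the gripper is bolted on; the fingertips stand 173 mm ahead of it and the grasp point (between the pads) lies 155 mm ahead of it (robot.tips_ahead is the distance from the TCP to the fingertips, in m); z points along the fingers, x is the direction in which the jaws open and shut, and the axes are right-handed (so a half turn about z gives the same grasp; the last joint's range is limited). The gripper opens to 85 mm and grips with 20 to 120 N. Pads are 22 mm wide; open, the fingers measure 114 mm over their backs; the gripper's body (76 mm by 85 mm) begins 54 mm behind the grasp point. The pads swing forward as they close: fully open they stand 13 mm farther back than shut.
Start: joints at [-1.301, 0.276, 1.505, -0, 1.361, -0.121], TCP at [0.219, -0.532, 0.405] pointing down, gripper open.
Joint ranges: [-2.89, 2.89], [-0.75, 2.08], [0.22, 2.7], [-1.18, 4.32], [0.11, 2.71], [-2.7, 2.7]. Speed limits (rad/s): [2.57, 2.57, 3.14, 3.14, 3.14, 3.14].

### API

Orientations are given as a 3x3 rotation matrix whose columns are the frame's x, y, z axes.
In Python, from station import robot gives the robot as it stands.
- The arm moves only by the tool servo_tool, never from a script. Its argument "deltas" is a list of rows, each an object of numbers: "grip": the finger opening in cm, from 0 to 8.54; "tx", "ty", "tz": the shift along the tool's x, y, z in cm; "yaw": the turn about the tool's z in degrees. A call has 1 to 8 rows; each row shifts and turns the commanded pose from where the row before left it, along the tool's axes as they then stand; what a row does not reach is not made up. A row lasts 1/8 s, in which the tool goes at most 62.5 mm and 10.7 degrees, less where a joint would pass 70% of its speed; a pose out of reach is approached as far as the arm can. A call with a gripper value outside its range is refused whole. The fingers move at their own pace and stop on an object; "squeeze" is the grip in N (left out, the last holds). Time passes only in rows, so rows that do not move let the fingers close. It gives the time, the measured TCP pose, the force and the opening at its end, in the units of the state.
- robot.state(): the state, without advancing time (a new reading comes with each control period).
- robot.read_camera(name): name is "side" or "top"; returns a dict with "frame" (480x640x3 uint8, red, green, blue), "fx", "fy", "cx", "cy" (pixels), "eye" and "rotation" of the camera in the world. Camera axes: x right, y down, z forward; pixel columns grow to the right and rows downward; lengths in m; the calibration is good to about 2 mm. A picture is of the moment at which its call begins. There is no depth.
- robot.job_done(): hands the job in, once; it reports no verdict.
The state is a dict: "t": time; "qpos": joint angles; "qvel": joint speeds; "effort": joint torques, N m; "position": TCP position; "eef_rot": TCP orientation; "force": force on the tool from outside, world axes, zero at the start; "wrist_torque": the same for the moment, N m; "gripper_width": finger opening in m.
Only numpy, scipy, OpenCV 4.12 (cv2) and the standard library are available. Lean on these libraries where they do the work, as an engineer would, in place of code of your own. Each camera call takes 0.05 s, during which the arm holds its last target.

### The job

Lay out the samples on the blue photo board for the report picture: the red resin specimen centred on top of the square steel plate, the black resin specimen centred on top of the round steel block, the bolt standing upright on its head on the board midway between plate and block, and the nut lying flat on the board behind the bolt, midway between it and the chequered scale bar. Do not shift the plate and the block, and leave the loupe, the flat steel sample and the marker pen where they are.

Things in the scene. Friction and masses are not known exactly. Their poses are not given: they have to be found in the camera images.
- photo_board: blue panel fixed to the bench, 170 (x) x 230 (y) x 6 mm, origin at the centre of its underside; +x points away from the robot to its rear edge (turned up to 12 degrees), +y left. A flush chequered scale bar runs along the rear edge, centre line at x = +72 mm. Square plate and round block lie on it at x = -35, y = +75 and -75 mm, either way round; so bolt place x = -35, y = 0, nut place x = +18, y = 0.
- square_plate: light grey square steel plate, 60 x 60 x 12 mm, loose (0.33 kg), lying on the photo board; origin at the centre of its underside, z up. Its top is 12 mm above the origin. Stays where it is.
- round_block: light grey round steel reference block, 64 mm diameter, 16 mm high, loose (0.4 kg), lying on the photo board; origin at the centre of its underside, z up. Its top is 16 mm above the origin. Stays where it is.
- red_mount: dark red resin cylinder, 30 mm diameter, 20 mm high, with a small bright metal piece in its top face (the mounted specimen); stands upright on the bench right of the board; origin at the centre of its underside, z up. About 35 g; grasp across the cylinder.
- black_mount: black resin cylinder, 30 mm diameter, 20 mm high, with a small bright metal piece in its top face; stands upright on the bench right of the board; origin at the centre of its underside, z up. About 35 g; grasp across the cylinder.
- bolt: bright steel hexagon bolt standing on its head, 60 mm tall: head 24 mm across flats (28 over corners), 10 mm high, below; shank 16 mm diameter from 10 to 60 mm above; stands on the bench right of the board; origin at the centre of the head's underside, z up along the shank. About 0.11 kg; grasp the shank.
- nut: bright steel hexagon nut lying flat, 13 mm high, 22 mm across flats (its own x axis is normal to a pair of flats), 25 mm over corners (its own y axis); lies on the bench right of the board; origin at the centre of its underside, z up.
- loupe: bystander: black cylindrical stand loupe, 37 mm diameter, 34 mm high, on the bench near its front edge, left of the board; origin at the centre of its underside.
- steel_sample: bystander: dark flat steel bar with a small pale tag, 24 x 70 x 10 mm, on the bench in front of the polishing machine (a solid cream box whose front face stands at about x = 0.66 m from the robot, y = -0.40 to -0.05 m, 0.3 m high: keep the gripper clear of it); origin at the centre of its underside, its y axis along its length.
- marker: bystander: white marker pen with a red cap, 135 mm long, 17 mm thick, on the bench at the far right; origin at the centre of its underside, its y axis along its length.

How it is judged:
By the outcome, as a careful person would: the job done as asked, in the order asked, and still so for the second after the job is handed in, with the robot touching nothing.
It also fails if it takes over 99 s, if anything falls off the work surface, if the arm or the gripper's body presses on something with over 40 N, if the wrist force passes 120 N, or if a joint passes its speed limit or range.

## Working session

There is one attempt and no reset: what is moved stays moved. The work goes in short steps, Python scripts to look and compute and a tool call to move; the robot and the scene stay as the last step left them, time stands still between calls to the robot, and variables do not carry over. Pictures are saved under pics/ and viewed, and the job is handed in when it is done.

Besides the shell and the picture viewer there is one more tool, called after "Call:" as a command line: name --argument value ..., lists and objects as JSON in quotes. servo_tool: Moves the arm, as the interface text tells. Its arguments: {"type":"object","properties":{"deltas":{"type":"array","items":{"type":"object","properties":{"grip":{"type":"number"},"tx":{"type":"number"},"ty":{"type":"number"},"tz":{"type":"number"},"yaw":{"type":"number"}}}},"squeeze":{"type":"number"}},"required":["deltas"]}

```bash
mkdir -p pics; ls
python3 - <<'E'
from station import robot
import cv2
for n in("side","top"):
    c=robot.read_camera(n); cv2.imwrite(f"pics/{n}0.png",c["frame"][:,:,::-1]); print(n,c["fx"],c["fy"],c["cx"],c["cy"],c["eye"],c["rotation"])
s=robot.state();print(s)
E
```

```text
pics
side 620.3967516290697 620.3967516290697 324.61752994924785 236.13915777641301 [0.34416602 1.0215772  0.91675462] [[-0.99002331 -0.06640057  0.12427717]
 [-0.13976338  0.57475434 -0.80630245]
 [-0.0178899  -0.81562762 -0.57830057]]
top 512.3519228476889 512.3519228476889 316.14595172764587 236.61147510176568 [ 0.38252582 -0.17559888  1.14519276] [[-0.0082343  -0.9880967   0.15361351]
 [-0.9999625   0.00854847  0.00138479]
 [-0.00268147 -0.15359635 -0.98813004]]
{'t': 0.1, 'qpos': array([-1.30101843e+00,  2.76531033e-01,  1.50601075e+00,  5.61019325e-06,
        1.36070369e+00, -1.20971214e-01]), 'qvel': array([-1.17754145e-03,  9.98501051e-04, -3.71217124e-03,  2.17732380e-03,
        8.96808528e-05,  2.79437745e-04]), 'effort': array([ 5.21462043e-04, -4.17702699e+01, -2.46406031e+01, -1.33490280e-04,
        5.83655928e-03,  1.65815828e-05]), 'position': array([ 0.21896719, -0.53147049,  0.40392471]), 'eef_rot': array([[ 3.80879729e-01, -9.24624488e-01, -4.35214523e-04],
       [-9.24623135e-01, -3.80879922e-01,  1.59449151e-03],
       [-1.64007037e-03, -2.04900079e-04, -9.99998634e-01]]), 'force': array([-0.07298802, -0.38103254, -0.30512019]), 'wrist_torque': array([ 0.02636566, -0.01746717,  0.02165321]), 'gripper_width': 0.08526902287752829}
```

View pics/top0.png

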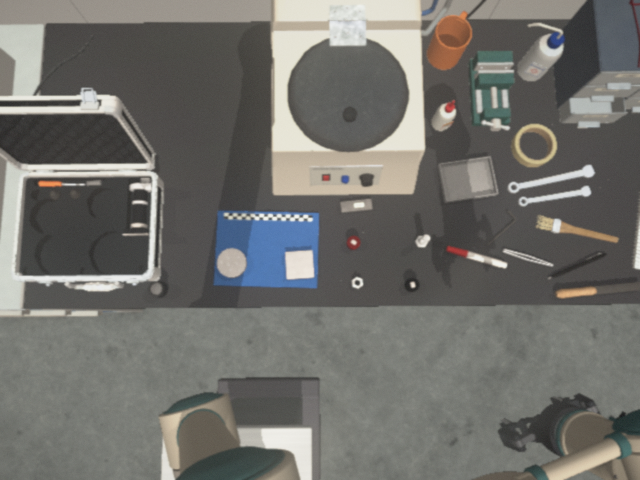

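View pics/side0.png

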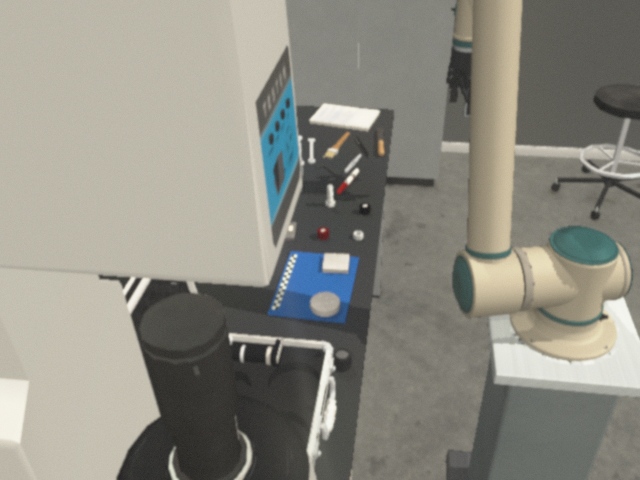

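Top view: board centre about (267,250), round block (231,263), plate (300,265), red (353,242), nut (357,283), black (411,285), bolt (423,240). The side view shows the same things from the left. I'll zoom in and segment.

```bash
cat > h.py <<'E'
from station import robot
import cv2, numpy as np
def ray(c,uv,z):
    uv=np.atleast_2d(np.asarray(uv,float))
    d=np.c_[(uv[:,0]-c["cx"])/c["fx"],(uv[:,1]-c["cy"])/c["fy"],np.ones(len(uv))]@np.asarray(c["rotation"]).T
    e=np.asarray(c["eye"]); return e+d*((z-e[2])/d[:,2])[:,None]
def proj(c,p):
    q=(np.atleast_2d(p)-c["eye"])@np.asarray(c["rotation"]); return np.c_[c["fx"]*q[:,0]/q[:,2]+c["cx"],c["fy"]*q[:,1]/q[:,2]+c["cy"]]
def crop(c,x0,y0,x1,y1,k,name):
    cv2.imwrite(name,cv2.resize(c["frame"][y0:y1,x0:x1,::-1],None,fx=k,fy=k,interpolation=cv2.INTER_CUBIC))
E
python3 - <<'E'
from h import *
t=robot.read_camera("top"); s=robot.read_camera("side")
crop(t,330,200,490,300,5,"pics/t1.png"); crop(t,200,200,330,300,6,"pics/t2.png"); crop(s,260,150,390,330,3,"pics/s1.png")
np.save("pics/t.npy",t,allow_pickle=True)
hsv=cv2.cvtColor(t["frame"],cv2.COLOR_RGB2HSV)
m=cv2.inRange(hsv,(100,120,60),(125,255,255)); n,l,st,ce=cv2.connectedComponentsWithStats(m)
i=1+st[1:,4].argmax(); print(st[i])
g=t["frame"].astype(int)
roi=lambda x0,y0,x1,y1:g[y0:y1,x0:x1]
for nm,(x0,y0,x1,y1) in dict(red=(343,230,364,252),nut=(347,273,368,293),black=(400,274,422,296),bolt=(412,230,434,250)).items():
    print(nm);print(g[y0:y1,x0:x1].max(2) if nm!='red' else g[y0:y1,x0:x1,0])
E
```

```text
[ 215  211  103   77 4877]
red
[[ 89  89  87  85  79  76  73  71  72  74  71  75  73  77  82  85  87  86
   86  83  85]
 [ 88  86  86  82  75  72  72  69  72  75  73  73  72  74  79  82  85  82
   86  89  88]
 [ 87  84  83  74  74  73  76  74  68  70  72  67  73  73  76  77  82  85
   88  97  99]
 [ 87  86  80  75  74  74  71  73  74  73  71  72  73  72  69  82  84  86
   87  91  93]
 [ 83  85  82  73  75  73  71  73  71  70  75  73  70  73  74  77  82  83
   86  86  85]
 [ 86  83  83  76  73  70  71  76  78  83  87  85  81  80  76  77  84  84
   82  85  86]
 [ 84  84  80  75  73  75  79  90 103 107 111 111 107 100  88  84  84  86
   85  84  85]
 [ 85  87  81  74  74  86 102 112 118 118 119 120 119 113 109  94  86  85
   84  86  85]
 [ 85  87  82  81  84  97 115 119 125 130 129 125 122 120 118 109  95  86
   82  85  85]
 [ 86  87  85  85  92 111 121 125 136 154 161 145 131 128 122 117 107  89
   83  83  80]
 [ 85  85  83  87  97 116 123 136 166 201 209 190 163 135 125 122 111  92
   82  84  82]
 [ 86  85  85  88 107 118 125 151 194 222 228 223 205 163 131 121 114  97
   83  81  79]
 
[... 5893 characters left out ...]
1 219 221 225 220 182 125  86
   77  72  67  62]
 [ 78  75  82 108 157 197 211 204 203 213 217 218 225 228 214 151  97  79
   77  74  63  62]
 [ 78  74  76  93 133 190 219 218 214 216 220 226 230 223 183 120  82  78
   74  71  65  64]
 [ 75  72  76  82 111 163 213 224 226 231 234 236 233 211 145  93  80  78
   74  73  66  63]
 [ 74  74  73  74  90 131 177 206 214 219 223 221 209 164 108  79  77  78
   75  74  65  64]
 [ 75  74  76  76  77  94 118 131 141 147 151 150 134 109  86  79  82  81
   76  75  69  62]
 [ 74  75  73  75  77  80  83  85  87  90  90  94  87  83  84  79  76  81
   77  72  69  64]
 [ 75  75  74  79  79  78  79  81  80  79  80  82  82  79  82  79  83  81
   80  74  67  62]]
```

View pics/t1.png

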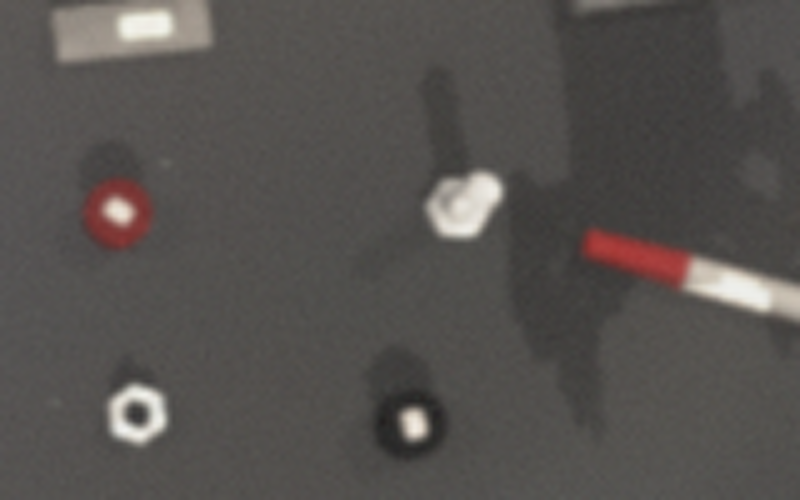

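View pics/t2.png

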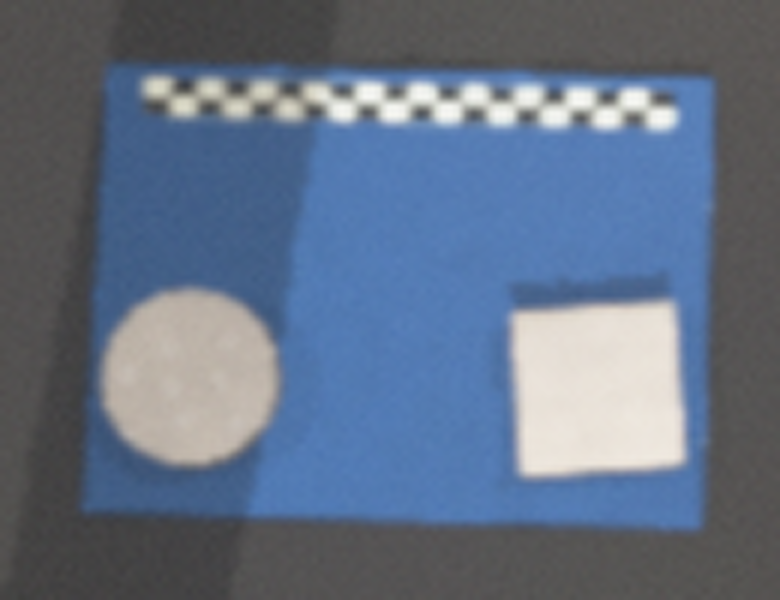

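View pics/s1.png

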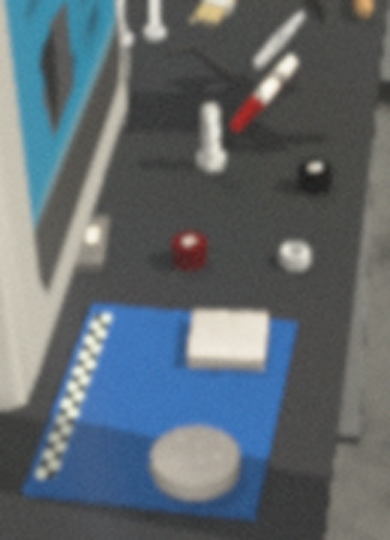

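```bash
cat > meas.py <<'E'
from h import *
K=8
def up(c,b):
    x0,y0,x1,y1=b; return cv2.resize(c["frame"][y0:y1,x0:x1],None,fx=K,fy=K,interpolation=cv2.INTER_CUBIC)
def pix(p,b): return (np.asarray(p,float)+.5)/K-.5+np.array(b[:2])
def big(m):
    cs,_=cv2.findContours(m.astype(np.uint8),cv2.RETR_EXTERNAL,cv2.CHAIN_APPROX_NONE); return max(cs,key=cv2.contourArea)
def cen(c):
    m=cv2.moments(c); return [m["m10"]/m["m00"],m["m01"]/m["m00"]]
E
python3 - <<'E'
from meas import *
c=np.load("pics/t.npy",allow_pickle=True).item()
# board quad
b=(205,200,330,300); im=up(c,b).astype(int)
m=(im[:,:,2]-im[:,:,0]>35); k=big(m); h=cv2.convexHull(k)
r=cv2.minAreaRect(h); P=ray(c,pix(cv2.boxPoints(r),b),.006)[:,:2]
W=ray(c,pix(h[:,0],b),.006)[:,:2]; rr=cv2.minAreaRect((W*1000).astype(np.float32)); print("board",rr)
bx=cv2.boxPoints(rr); print(bx)
def mm(mask,b,z,name):
    k=big(mask); p=pix(cen(k),b); W=ray(c,pix(k[:,0],b),z)[:,:2]*1000
    print(name,p,ray(c,p,z)[0]*1000,"minrect",cv2.minAreaRect(W.astype(np.float32)),"circ",cv2.minEnclosingCircle(W.astype(np.float32)))
g=lambda im:im.max(2)
def light(b,th):
    im=up(c,b).astype(int); return ((im[:,:,0]>th)&(im[:,:,2]-im[:,:,0]<20))
mm(light((214,240,250,282),125),(214,240,250,282),.022,"round")
mm(light((280,248,318,284),150),(280,248,318,284),.018,"square")
b=(343,230,364,256);im=up(c,b).astype(int); mm(im[:,:,0]-im[:,:,1]>30,b,.010,"red") if 0 else mm((im[:,:,0]-im[:,:,1]>14)|((im.min(2)>130)),b,.013,"red")
b=(400,274,424,296);im=up(c,b); k=(im.max(2)<58)|(im.max(2)>100); k[:25]&=False; mm(k,b,.013,"black")
b=(347,273,368,293);im=up(c,b); mm(im.max(2)>150,b,.010,"nut")
b=(412,230,434,250);im=up(c,b); mm(im.max(2)>120,b,.010,"boltall")
for n,p,z in(("top",(427.2,237.3),.06),("top",(427.2,237.3),.06),("head",(421.6,241.3),.01)): print(n,ray(c,p,z)[0]*1000)
print(robot.state()['t'])
E
```

```text
board ((534.0551147460938, -62.49336242675781), (232.02638244628906, 172.6665802001953), 87.99254608154297)
[[ 443.71094  -175.41113 ]
 [ 616.27155  -181.45956 ]
 [ 624.3993     50.424408]
 [ 451.83868    56.47284 ]]
round [231.26768924 262.44991884] [501.16801739  13.36957581  22.        ] minrect ((501.3370361328125, 13.24557876586914), (65.08446502685547, 64.68489837646484), 89.50907135009766) circ ((501.5325012207031, 13.299949645996094), 33.32615280151367)
square [299.13934312 264.40619618] [ 495.97585576 -135.95771213   18.        ] minrect ((496.2597351074219, -136.07061767578125), (62.44747543334961, 61.5399284362793), 3.329484701156616) circ ((496.0845642089844, -135.96192932128906), 41.396358489990234)
red [353.14250643 242.23987124] [ 545.10720472 -256.48441394   13.        ] minrect ((545.3345336914062, -256.5180358886719), (33.35941696166992, 34.28720474243164), 43.99108123779297) circ ((545.0752563476562, -256.8274230957031), 17.620058059692383)
black [411.39366774 284.23935916] [ 450.52007697 -382.99850725   13.        ] minrect ((450.38726806640625, -383.01080322265625), (29.783689498901367, 32.19395065307617), 15.343223571777344) circ ((450.841552734375, -382.59259033203125), 16.64505958557129)
nut [357.01736916 282.37117846] [ 455.82927323 -263.53221904   10.        ] minrect ((455.87188720703125, -263.7509460449219), (25.811227798461914, 24.778675079345703), 3.903148651123047) circ ((455.553466796875, -263.6380615234375), 13.534735679626465)
boltall [422.47300732 240.50453914] [ 548.1241294  -411.92575832   10.        ] minrect ((549.2069702148438, -411.52960205078125), (27.375093460083008, 37.40971755981445), 55.32065200805664) circ ((547.8629150390625, -413.3096008300781), 18.93168067932129)
top [ 547.67852157 -411.91301841   60.        ]
top [ 547.67852157 -411.91301841   60.        ]
head [ 546.34217577 -409.90113965   10.        ]
0.2
```

Call:
servo_tool --deltas '[{"yaw": 9,"grip": 6},{"yaw": 9},{"yaw": 4.4,"tz": 2},{"tx": -3.5,"ty": -4.1,"tz": 2},{"tx": -3.5,"ty": -4.1,"tz": 2},{"tx": -3.5,"ty": -4.1},{"tx": -3.5,"ty": -4.1},{"tx": -3.5,"ty": -4.1}]'

```text
validation failed for argument at $.de...
```

```bash
cat > go.py <<'E'
import sys
from h import *
# usage go.py x y z angle(deg)  [mm] -> deltas in tool axes
s=robot.state(); R=s["eef_rot"]; p=s["position"]*1000
a=np.degrees(np.arctan2(R[1,0],R[0,0])); print("t%.2f pos %s ang %.2f w %.1f F %s q %s"%(s["t"],p.round(1),a,s["gripper_width"]*1e3,s["force"].round(1),s["qpos"].round(2)))
if len(sys.argv)>3:
    x,y,z,g=map(float,sys.argv[1:5]); d=(R.T@(np.array([x,y,z])-p))/10
    print("cm tx %.2f ty %.2f tz %.2f yaw %.1f"%(*d,a-g))
E
python3 - <<'E'
from meas import *
c=np.load("pics/t.npy",allow_pickle=True).item()
b=(347,273,368,293);im=up(c,b); k=big(im.max(2)>150); W=ray(c,pix(k[:,0],b),.013)[:,:2]*1000
for a in range(0,180,5):
    v=W@[np.cos(np.radians(a)),np.sin(np.radians(a))]; print(a,round(v.max()-v.min(),1),end="; ")
E
python3 go.py 545.3 -256.5 250 -90
```

```text
0 25.6; 5 25.8; 10 25.7; 15 25.5; 20 25.1; 25 24.7; 30 24.3; 35 24.1; 40 24.6; 45 25.1; 50 25.5; 55 25.7; 60 25.9; 65 26.1; 70 26.1; 75 26.0; 80 25.8; 85 25.5; 90 25.0; 95 24.7; 100 24.8; 105 25.5; 110 26.1; 115 26.5; 120 26.8; 125 27.0; 130 27.0; 135 26.8; 140 26.6; 145 26.2; 150 25.8; 155 25.3; 160 24.8; 165 24.8; 170 25.2; 175 25.5; t0.20 pos [ 219.  -531.5  404.2] ang -67.61 w 85.4 F [ 0.1 -0.1  0.4] q [-1.3   0.28  1.51 -0.    1.36 -0.12]
cm tx -12.98 ty -40.65 tz 15.44 yaw 22.4
```

Call:
servo_tool --deltas '[{"grip": 6.0,"tx": 0,"ty": 0,"tz": 0,"yaw": 9},{"grip": 6.0,"tx": 0,"ty": 0,"tz": 0,"yaw": 9},{"grip": 6.0,"tx": 0,"ty": 0,"tz": 2,"yaw": 4.4},{"grip": 6.0,"tx": -3.5,"ty": -4.1,"tz": 2,"yaw": 0},{"grip": 6.0,"tx": -3.5,"ty": -4.1,"tz": 2,"yaw": 0},{"grip": 6.0,"tx": -3.5,"ty": -4.1,"tz": 0,"yaw": 0},{"grip": 6.0,"tx": -3.5,"ty": -4.1,"tz": 0,"yaw": 0},{"grip": 6.0,"tx": -3.5,"ty": -4.1,"tz": 0,"yaw": 0}]'

```text
t: 1.2
position: [0.4252, -0.3555, 0.3446]
eef_rot: [[-0.0, -1.0, -0.0], [-1.0, 0.0, -0.0], [0.0, 0.0, -1.0]]
force: [0.3, 0.3, 0.4]
gripper_width: 0.0599
```

```bash
python3 go.py 545.3 -256.5 250 -90
```

```text
t1.20 pos [ 425.2 -355.5  344.6] ang -90.02 w 59.9 F [0.3 0.3 0.4] q [-0.82  0.29  1.65 -0.    1.21  0.75]
cm tx -9.90 ty -12.01 tz 9.46 yaw -0.0
```

Call:
servo_tool --deltas '[{"grip": 6.0,"tx": -3.3,"ty": -4.0,"tz": 2,"yaw": 0},{"grip": 6.0,"tx": -3.3,"ty": -4.0,"tz": 3,"yaw": 0},{"grip": 6.0,"tx": -3.3,"ty": -4.0,"tz": 4.4,"yaw": 0},{"grip": 6.0,"tx": 0,"ty": 0,"tz": 2.5,"yaw": 0},{"grip": 6.0,"tx": 0,"ty": 0,"tz": 2.5,"yaw": 0},{"grip": 6.0,"tx": 0,"ty": 0,"tz": 0,"yaw": 0},{"grip": 6.0,"tx": 0,"ty": 0,"tz": 0,"yaw": 0}]'

```text
t: 2.08
position: [0.5411, -0.2608, 0.205]
eef_rot: [[-0.0, -1.0, 0.001], [-1.0, 0.0, -0.001], [0.001, -0.001, -1.0]]
force: [0.2, -0.3, 0.9]
gripper_width: 0.0604
```

```bash
python3 go.py 545.3 -256.5 177 -90
python3 - <<'E'
from h import *
t=robot.read_camera("top"); s=robot.read_camera("side")
a=cv2.resize(t["frame"][200:300,300:400],(400,400),interpolation=cv2.INTER_CUBIC)
b=cv2.resize(s["frame"][180:280,270:370],(400,400),interpolation=cv2.INTER_CUBIC)
cv2.imwrite("pics/a1.png",np.hstack([a,b])[:,:,::-1])
E
```

```text
t2.08 pos [ 541.1 -260.8  205. ] ang -90.02 w 60.4 F [ 0.2 -0.3  0.9] q [-0.56  0.48  1.72 -0.    0.94  1.01]
cm tx -0.43 ty -0.41 tz 2.80 yaw -0.0
```

View pics/a1.png

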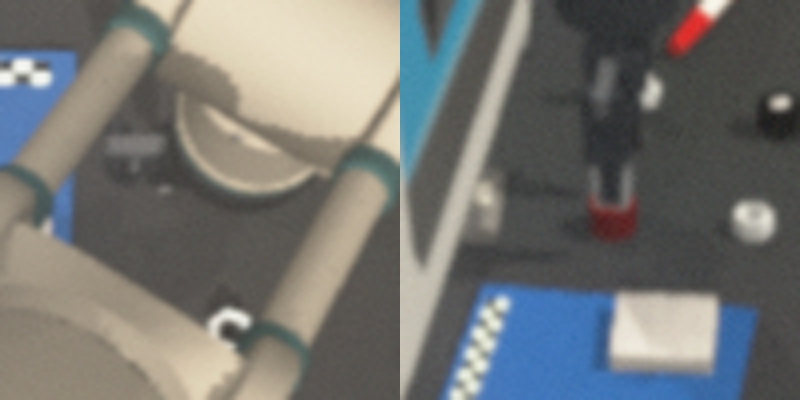

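The top view is blocked by the arm. The side view shows the fingers above the red mount at about side (305+18, 232), lined up with it. I'll go down and grip.

Call:
servo_tool --deltas '[{"grip": 6.0,"tx": -0.43,"ty": -0.41,"tz": 0,"yaw": 0},{"grip": 6.0,"tx": 0,"ty": 0,"tz": 1.5,"yaw": 0},{"grip": 6.0,"tx": 0,"ty": 0,"tz": 1.2,"yaw": 0},{"grip": 6.0,"tx": 0,"ty": 0,"tz": 0,"yaw": 0},{"grip": 2.5,"tx": 0,"ty": 0,"tz": 0,"yaw": 0},{"grip": 2.5,"tx": 0,"ty": 0,"tz": 0,"yaw": 0},{"grip": 2.5,"tx": 0,"ty": 0,"tz": 0,"yaw": 0},{"grip": 2.5,"tx": 0,"ty": 0,"tz": 0,"yaw": 0}]' --squeeze 30

```text
t: 3.18
position: [0.545, -0.2562, 0.1776]
eef_rot: [[-0.0, -1.0, 0.001], [-1.0, 0.0, -0.0], [0.0, -0.001, -1.0]]
force: [0.8, -0.6, 0.6]
gripper_width: 0.0287
```

```bash
python3 go.py 545.3 -256.5 177 -90
```

```text
t3.17 pos [ 545.  -256.2  177.6] ang -90.01 w 28.7 F [ 0.8 -0.6  0.6] q [-0.55  0.52  1.74 -0.    0.88  1.02]
cm tx 0.03 ty -0.03 tz 0.06 yaw -0.0
```

Call:
servo_tool --deltas '[{"grip": 2.5,"tx": 0,"ty": 0,"tz": -1,"yaw": 0},{"grip": 2.5,"tx": 0,"ty": 0,"tz": -3,"yaw": 0},{"grip": 2.5,"tx": -2,"ty": 0.8,"tz": -2.5,"yaw": 0},{"grip": 2.5,"tx": -4,"ty": 1.6,"tz": 0,"yaw": 0},{"grip": 2.5,"tx": -4,"ty": 1.7,"tz": 0,"yaw": 0},{"grip": 2.5,"tx": -2,"ty": 0.8,"tz": 0,"yaw": 0},{"grip": 2.5,"tx": 0,"ty": 0,"tz": 0,"yaw": 0},{"grip": 2.5,"tx": 0,"ty": 0,"tz": 0,"yaw": 0}]'

```text
t: 4.18
position: [0.4971, -0.1372, 0.2426]
eef_rot: [[-0.0, -1.0, 0.002], [-1.0, 0.0, -0.002], [0.002, -0.002, -1.0]]
force: [0.3, -0.7, -0.8]
gripper_width: 0.0286
```

```bash
python3 go.py 496.2 -136 195.6 -90
python3 - <<'E'
from h import *
t=robot.read_camera("top"); s=robot.read_camera("side")
a=cv2.resize(t["frame"][200:300,250:350],(400,400),interpolation=cv2.INTER_CUBIC)
b=cv2.resize(s["frame"][180:280,270:370],(400,400),interpolation=cv2.INTER_CUBIC)
cv2.imwrite("pics/a2.png",np.hstack([a,b])[:,:,::-1])
E
```

```text
t4.17 pos [ 497.1 -137.2  242.6] ang -90.01 w 28.6 F [ 0.3 -0.7 -0.8] q [-0.4   0.33  1.87 -0.    0.94  1.17]
cm tx -0.13 ty 0.10 tz 4.70 yaw -0.0
```

View pics/a2.png

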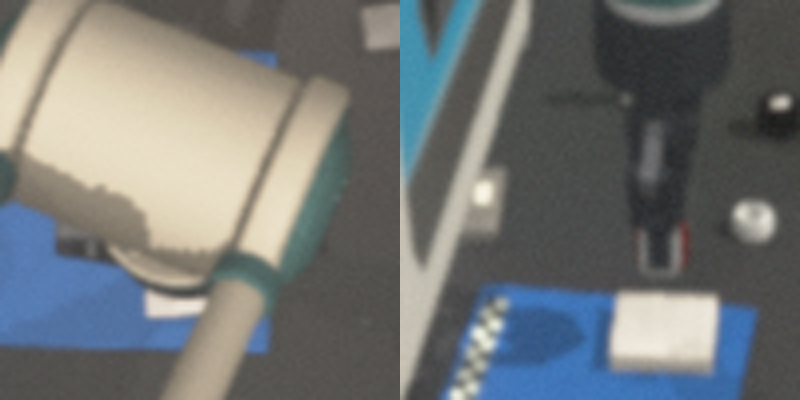

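Call:
servo_tool --deltas '[{"grip": 2.5,"tx": -0.13,"ty": 0.1,"tz": 0,"yaw": 0},{"grip": 2.5,"tx": 0,"ty": 0,"tz": 2.0,"yaw": 0},{"grip": 2.5,"tx": 0,"ty": 0,"tz": 1.7,"yaw": 0},{"grip": 2.5,"tx": 0,"ty": 0,"tz": 0.4,"yaw": 0},{"grip": 2.5,"tx": 0,"ty": 0,"tz": 0.3,"yaw": 0},{"grip": 2.5,"tx": 0,"ty": 0,"tz": 0,"yaw": 0}]'

```text
t: 5.03
position: [0.4952, -0.135, 0.1985]
eef_rot: [[-0.0, -1.0, 0.001], [-1.0, 0.0, -0.0], [0.0, -0.001, -1.0]]
force: [-0.3, 0.3, -0.3]
gripper_width: 0.029
```

```bash
python3 go.py 496.2 -136 195.6 -90
```

```text
t5.03 pos [ 495.2 -135.   198.5] ang -90.02 w 29.0 F [-0.3  0.3 -0.3] q [-0.4   0.39  1.92 -0.    0.83  1.17]
cm tx 0.10 ty -0.10 tz 0.29 yaw -0.0
```

Call:
servo_tool --deltas '[{"grip": 2.5,"tx": 0.1,"ty": -0.1,"tz": 0.15,"yaw": 0},{"grip": 2.5,"tx": 0,"ty": 0,"tz": 0,"yaw": 0},{"grip": 2.5,"tx": 0,"ty": 0,"tz": 0,"yaw": 0}]'

```text
t: 5.4
position: [0.496, -0.1358, 0.1969]
eef_rot: [[-0.0, -1.0, 0.0], [-1.0, 0.0, -0.0], [0.0, -0.0, -1.0]]
force: [-0.2, 0.1, -0.5]
gripper_width: 0.029
```

```bash
python3 go.py 496.2 -136 195.6 -90
```

```text
t5.40 pos [ 496.  -135.8  196.9] ang -90.01 w 29.0 F [-0.2  0.1 -0.5] q [-0.4   0.39  1.92 -0.    0.82  1.17]
cm tx 0.02 ty -0.02 tz 0.13 yaw -0.0
```

Call:
servo_tool --deltas '[{"grip": 2.5,"tx": 0,"ty": 0,"tz": 0.13,"yaw": 0},{"grip": 2.5,"tx": 0,"ty": 0,"tz": 0,"yaw": 0}]'

```text
t: 5.65
position: [0.496, -0.1358, 0.1956]
eef_rot: [[-0.0, -1.0, 0.0], [-1.0, 0.0, -0.0], [0.0, -0.0, -1.0]]
force: [0.2, 0.2, 0.8]
gripper_width: 0.0289
```

Call:
servo_tool --deltas '[{"grip": 3.6,"tx": 0,"ty": 0,"tz": 0,"yaw": 0},{"grip": 5.0,"tx": 0,"ty": 0,"tz": 0,"yaw": 0},{"grip": 5.0,"tx": 0,"ty": 0,"tz": -0.5,"yaw": 0},{"grip": 5.0,"tx": 0,"ty": 0,"tz": -2,"yaw": 0},{"grip": 5.0,"tx": 0,"ty": 0,"tz": -4,"yaw": 0},{"grip": 6.0,"tx": 5,"ty": 0,"tz": -1,"yaw": 0},{"grip": 6.0,"tx": 5,"ty": 1,"tz": 0,"yaw": 0},{"grip": 6.0,"tx": 5,"ty": 1,"tz": 0,"yaw": 0}]'

```text
t: 6.65
position: [0.4758, -0.2871, 0.2713]
eef_rot: [[0.001, -1.0, 0.001], [-1.0, -0.001, -0.001], [0.001, -0.001, -1.0]]
force: [-0.0, 0.3, -0.6]
gripper_width: 0.0598
```

```bash
python3 go.py 450.5 -383 250 -90
python3 - <<'E'
from h import *
t=robot.read_camera("top"); s=robot.read_camera("side")
a=cv2.resize(t["frame"][210:310,200:300],(400,400),interpolation=cv2.INTER_CUBIC)
b=cv2.resize(s["frame"][240:340,270:370],(400,400),interpolation=cv2.INTER_CUBIC)
cv2.imwrite("pics/a3.png",np.hstack([a,b])[:,:,::-1])
E
```

```text
t6.65 pos [ 475.8 -287.1  271.3] ang -89.97 w 59.8 F [-0.   0.3 -0.6] q [-0.67  0.35  1.75  0.    1.04  0.9 ]
cm tx 9.59 ty 2.54 tz 2.13 yaw 0.0
```

View pics/a3.png

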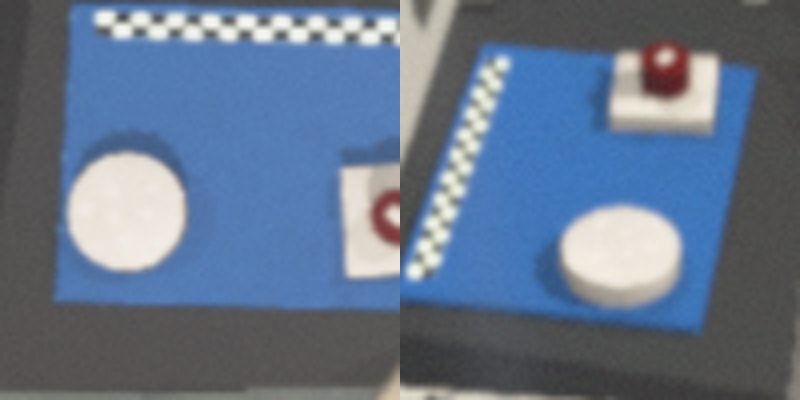

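Call:
servo_tool --deltas '[{"grip": 6.0,"tx": 4.8,"ty": 1.3,"tz": 1,"yaw": 0},{"grip": 6.0,"tx": 4.8,"ty": 1.2,"tz": 1,"yaw": 0},{"grip": 6.0,"tx": 0,"ty": 0,"tz": 2,"yaw": 0},{"grip": 6.0,"tx": 0,"ty": 0,"tz": 2,"yaw": 0},{"grip": 6.0,"tx": 0,"ty": 0,"tz": 0,"yaw": 0},{"grip": 6.0,"tx": 0,"ty": 0,"tz": 0,"yaw": 0}]'

```text
t: 7.5
position: [0.4514, -0.3816, 0.2112]
eef_rot: [[0.0, -1.0, 0.001], [-1.0, -0.0, -0.001], [0.001, -0.001, -1.0]]
force: [0.0, 0.8, 0.1]
gripper_width: 0.0601
```

```bash
python3 go.py 450.5 -383 177.5 -90
python3 - <<'E'
from meas import *
t=robot.read_camera("top"); s=robot.read_camera("side")
a=cv2.resize(t["frame"][210:310,230:330],(400,400),interpolation=cv2.INTER_CUBIC)
b=cv2.resize(s["frame"][180:280,300:400],(400,400),interpolation=cv2.INTER_CUBIC)
cv2.imwrite("pics/a4.png",np.hstack([a,b])[:,:,::-1])
b=(280,248,318,290);im=up(t,b).astype(int)
red=(im[:,:,0]-im[:,:,1]>40); k=big(red); p=pix(cen(k),b); print("red z28..38",ray(t,p,.030)[0]*1000)
W=ray(t,pix(k[:,0],b),.033)[:,:2]*1000; print(cv2.minAreaRect(W.astype(np.float32)))
m=((im[:,:,0]>150)&(im[:,:,2]-im[:,:,0]<20))|red; k=big(m);W=ray(t,pix(k[:,0],b),.018)[:,:2]*1000; print("sq",cv2.minAreaRect(W.astype(np.float32)))
E
```

```text
t7.50 pos [ 451.4 -381.6  211.2] ang -89.98 w 60.1 F [0.  0.8 0.1] q [-0.82  0.47  1.74  0.    0.94  0.75]
cm tx 0.14 ty 0.09 tz 3.37 yaw 0.0
red z28..38 [ 496.22761699 -135.65028639   30.        ]
((496.00445556640625, -135.83761596679688), (27.124229431152344, 27.354976654052734), 71.0815200805664)
sq ((496.0195007324219, -135.97293090820312), (62.007598876953125, 61.489261627197266), 3.4541499614715576)
```

View pics/a4.png

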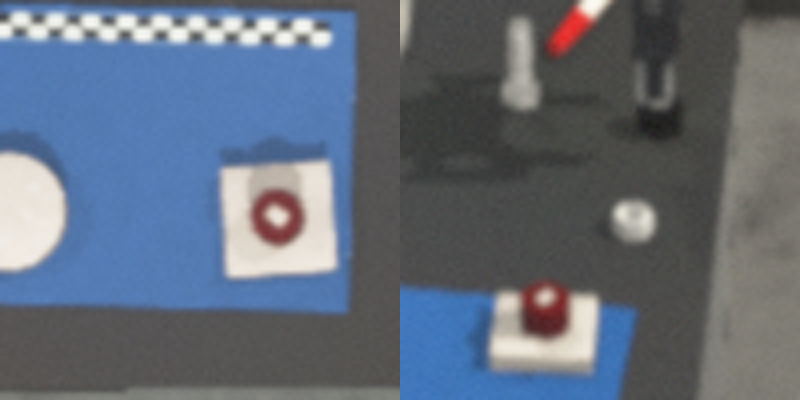

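Red sits centred on the plate in the top crop at (277,216), within about 0.4 mm, and the plate has not moved. The camera and the robot agree. In the side view the fingers are over the black mount at about (465,208). I'll go down and grip.

Call:
servo_tool --deltas '[{"grip": 6.0,"tx": 0.14,"ty": 0.09,"tz": 1.5,"yaw": 0},{"grip": 6.0,"tx": 0,"ty": 0,"tz": 1.5,"yaw": 0},{"grip": 6.0,"tx": 0,"ty": 0,"tz": 0.3,"yaw": 0},{"grip": 6.0,"tx": 0,"ty": 0,"tz": 0,"yaw": 0},{"grip": 2.5,"tx": 0,"ty": 0,"tz": 0,"yaw": 0},{"grip": 2.5,"tx": 0,"ty": 0,"tz": 0,"yaw": 0},{"grip": 2.5,"tx": 0,"ty": 0,"tz": 0,"yaw": 0},{"grip": 2.5,"tx": 0,"ty": 0,"tz": 0,"yaw": 0}]'

```text
t: 8.6
position: [0.4502, -0.3834, 0.178]
eef_rot: [[-0.0, -1.0, 0.001], [-1.0, 0.0, -0.001], [0.001, -0.001, -1.0]]
force: [-0.8, 0.1, 4.3]
gripper_width: 0.0285
```

```bash
python3 go.py 501.4 13.5 200 -90
```

```text
t8.60 pos [ 450.2 -383.4  178. ] ang -90.01 w 28.5 F [-0.8  0.1  4.3] q [-0.82  0.51  1.77 -0.    0.87  0.75]
cm tx -39.69 ty -5.11 tz -2.23 yaw -0.0
```

Call:
servo_tool --deltas '[{"grip": 2.5,"tx": 0,"ty": 0,"tz": -1,"yaw": 0},{"grip": 2.5,"tx": 0,"ty": 0,"tz": -3.5,"yaw": 0},{"grip": 2.5,"tx": -2,"ty": 0,"tz": -3.5,"yaw": 0},{"grip": 2.5,"tx": -5,"ty": -0.6,"tz": 0,"yaw": 0},{"grip": 2.5,"tx": -5.5,"ty": -0.8,"tz": 0,"yaw": 0},{"grip": 2.5,"tx": -5.5,"ty": -0.8,"tz": 0,"yaw": 0},{"grip": 2.5,"tx": -5.5,"ty": -0.8,"tz": 0,"yaw": 0},{"grip": 2.5,"tx": -5.5,"ty": -0.8,"tz": 0,"yaw": 0}]'

```text
t: 9.6
position: [0.488, -0.0915, 0.258]
eef_rot: [[-0.001, -1.0, 0.001], [-1.0, 0.001, -0.0], [0.0, -0.001, -1.0]]
force: [0.5, 0.3, -1.2]
gripper_width: 0.0284
```

Call:
servo_tool --deltas '[{"grip": 2.5,"tx": -5.5,"ty": -0.7,"tz": 0,"yaw": 0},{"grip": 2.5,"tx": -3.7,"ty": -0.4,"tz": 0,"yaw": 0},{"grip": 2.5,"tx": -1.5,"ty": -0.2,"tz": 0,"yaw": 0},{"grip": 2.5,"tx": 0,"ty": 0,"tz": 1,"yaw": 0},{"grip": 2.5,"tx": 0,"ty": 0,"tz": 2,"yaw": 0},{"grip": 2.5,"tx": 0,"ty": 0,"tz": 0,"yaw": 0},{"grip": 2.5,"tx": 0,"ty": 0,"tz": 0,"yaw": 0}]'

```text
t: 10.48
position: [0.5013, 0.0128, 0.2275]
eef_rot: [[-0.002, -1.0, -0.0], [-1.0, 0.002, -0.0], [0.0, 0.0, -1.0]]
force: [0.4, -0.8, 0.1]
gripper_width: 0.0287
```

```bash
python3 go.py 501.4 13.5 200 -90
```

```text
t10.47 pos [501.3  12.8 227.5] ang -90.09 w 28.7 F [ 0.4 -0.8  0.1] q [-0.11  0.34  1.92 -0.    0.89  1.46]
cm tx -0.07 ty -0.01 tz 2.75 yaw -0.1
```

Call:
servo_tool --deltas '[{"grip": 2.5,"tx": -0.05,"ty": 0,"tz": 1.5,"yaw": 0},{"grip": 2.5,"tx": 0,"ty": 0,"tz": 0.8,"yaw": 0},{"grip": 2.5,"tx": 0,"ty": 0,"tz": 0.3,"yaw": 0},{"grip": 2.5,"tx": 0,"ty": 0,"tz": 0,"yaw": 0},{"grip": 2.5,"tx": 0,"ty": 0,"tz": 0,"yaw": 0}]'

```text
t: 11.1
position: [0.5013, 0.0143, 0.2018]
eef_rot: [[-0.0, -1.0, 0.001], [-1.0, 0.0, -0.0], [0.0, -0.001, -1.0]]
force: [0.0, -0.1, -0.2]
gripper_width: 0.0286
```

```bash
python3 go.py 501.4 13.5 200 -90
```

```text
t11.10 pos [501.3  14.3 201.8] ang -90.01 w 28.6 F [ 0.  -0.1 -0.2] q [-0.11  0.37  1.95 -0.    0.82  1.46]
cm tx 0.08 ty -0.01 tz 0.18 yaw -0.0
```

Call:
servo_tool --deltas '[{"grip": 2.5,"tx": 0.08,"ty": 0,"tz": 0.1,"yaw": 0},{"grip": 2.5,"tx": 0,"ty": 0,"tz": 0,"yaw": 0},{"grip": 2.5,"tx": 0,"ty": 0,"tz": 0,"yaw": 0}]'

```text
t: 11.48
position: [0.5011, 0.0135, 0.2005]
eef_rot: [[-0.0, -1.0, 0.0], [-1.0, 0.0, -0.0], [0.0, -0.0, -1.0]]
force: [0.8, 0.3, -0.7]
gripper_width: 0.0287
```

```bash
python3 go.py 501.4 13.5 200 -90
```

```text
t11.47 pos [501.1  13.5 200.5] ang -90.00 w 28.7 F [ 0.8  0.3 -0.7] q [-0.11  0.37  1.95 -0.    0.82  1.46]
cm tx 0.00 ty -0.03 tz 0.05 yaw -0.0
```

Call:
servo_tool --deltas '[{"grip": 2.5,"tx": 0,"ty": 0,"tz": 0.05,"yaw": 0},{"grip": 3.6,"tx": 0,"ty": 0,"tz": 0,"yaw": 0},{"grip": 5.0,"tx": 0,"ty": 0,"tz": 0,"yaw": 0},{"grip": 5.0,"tx": 0,"ty": 0,"tz": -0.5,"yaw": 0},{"grip": 5.0,"tx": 0,"ty": 0,"tz": -2,"yaw": 0},{"grip": 5.0,"tx": 0,"ty": 0,"tz": -5,"yaw": 0},{"grip": 5.0,"tx": 4,"ty": 0,"tz": -1,"yaw": 0},{"grip": 5.0,"tx": 5.5,"ty": -0.6,"tz": 0,"yaw": 0}]'

```text
t: 12.48
position: [0.5073, -0.0816, 0.287]
eef_rot: [[0.003, -1.0, 0.004], [-1.0, -0.003, -0.001], [0.001, -0.004, -1.0]]
force: [0.4, -0.2, -0.5]
gripper_width: 0.05
```

Call:
servo_tool --deltas '[{"grip": 5.0,"tx": 5.5,"ty": -0.6,"tz": 0,"yaw": 0},{"grip": 5.0,"tx": 5.5,"ty": -0.6,"tz": 0,"yaw": 0},{"grip": 5.0,"tx": 5.5,"ty": -0.6,"tz": 0,"yaw": 0},{"grip": 5.0,"tx": 5.5,"ty": -0.6,"tz": 0,"yaw": 0},{"grip": 5.0,"tx": 5.5,"ty": -0.6,"tz": 0,"yaw": 0},{"grip": 5.0,"tx": 4,"ty": -0.5,"tz": 0,"yaw": 0},{"grip": 5.0,"tx": 1.5,"ty": -0.4,"tz": 0,"yaw": 0},{"grip": 5.0,"tx": 0,"ty": 0,"tz": 0,"yaw": 0}]'

```text
t: 13.48
position: [0.546, -0.4116, 0.2847]
eef_rot: [[-0.001, -1.0, -0.0], [-1.0, 0.001, 0.001], [-0.001, 0.0, -1.0]]
force: [-0.0, 1.2, -0.4]
gripper_width: 0.0498
```

```bash
python3 go.py 546.8 -411 195 -90
python3 - <<'E'
from meas import *
t=robot.read_camera("top"); s=robot.read_camera("side")
a=cv2.resize(t["frame"][210:310,200:300],(400,400),interpolation=cv2.INTER_CUBIC)
b=cv2.resize(s["frame"][150:250,280:380],(400,400),interpolation=cv2.INTER_CUBIC)
cv2.imwrite("pics/a5.png",np.hstack([a,b])[:,:,::-1])
b=(210,240,255,290);im=up(t,b).astype(int)
r=im[:,:,2]-im[:,:,0]<25; k=big(((im.max(2)>110)|(im.max(2)<60))&r); W=ray(t,pix(k[:,0],b),.022)[:,:2]*1000; print("round",cv2.minAreaRect(W.astype(np.float32)))
m=(im.max(2)<100); 
n,l,st,ce=cv2.connectedComponentsWithStats(m.astype(np.uint8))
for i in range(1,n):
  if st[i,4]>500: print(st[i],ray(t,pix(ce[i],b),.035)[0]*1000)
E
```

```text
t13.47 pos [ 546.  -411.6  284.7] ang -90.06 w 49.8 F [-0.   1.2 -0.4] q [-0.75  0.51  1.43  0.    1.2   0.82]
cm tx -0.05 ty -0.08 tz 8.97 yaw -0.1
round ((501.0589294433594, 13.406183242797852), (65.94862365722656, 66.34872436523438), 1.2452442646026611)
[    0     0    50   284 11116] [515.56836544  53.36316943  35.        ]
[ 115  127  105  106 6255] [500.61608035  12.45817757  35.        ]
[ 131  373  229   27 5060] [444.11607136  -9.47123508  35.        ]
```

View pics/a5.png

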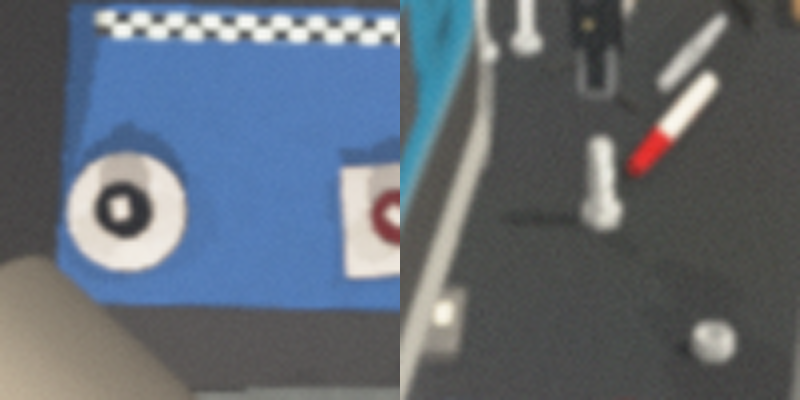

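Black is centred on the block in the top crop at (124,210), off by about 1 mm at most. In the side view the fingers are above the bolt at crop (597,170). I'll go down for the bolt.

Call:
servo_tool --deltas '[{"grip": 4.0,"tx": -0.05,"ty": -0.08,"tz": 2,"yaw": 0},{"grip": 4.0,"tx": 0,"ty": 0,"tz": 3,"yaw": 0},{"grip": 4.0,"tx": 0,"ty": 0,"tz": 3,"yaw": 0},{"grip": 4.0,"tx": 0,"ty": 0,"tz": 0.8,"yaw": 0},{"grip": 4.0,"tx": 0,"ty": 0,"tz": 0,"yaw": 0},{"grip": 4.0,"tx": 0,"ty": 0,"tz": 0,"yaw": 0}]' --squeeze 40

```text
t: 14.32
position: [0.5474, -0.411, 0.1986]
eef_rot: [[0.0, -1.0, 0.002], [-1.0, -0.0, -0.002], [0.002, -0.002, -1.0]]
force: [-0.3, 0.4, 0.3]
gripper_width: 0.04
```

```bash
python3 go.py 546.8 -411 195 -90
python3 - <<'E'
from meas import *
s=robot.read_camera("side")
crop(s,280,130,380,230,6,"pics/a6.png")
E
```

```text
t14.32 pos [ 547.4 -411.   198.6] ang -89.98 w 40.0 F [-0.3  0.4  0.3] q [-0.75  0.59  1.52  0.    1.02  0.82]
cm tx 0.00 ty 0.06 tz 0.36 yaw 0.0
```

View pics/a6.png

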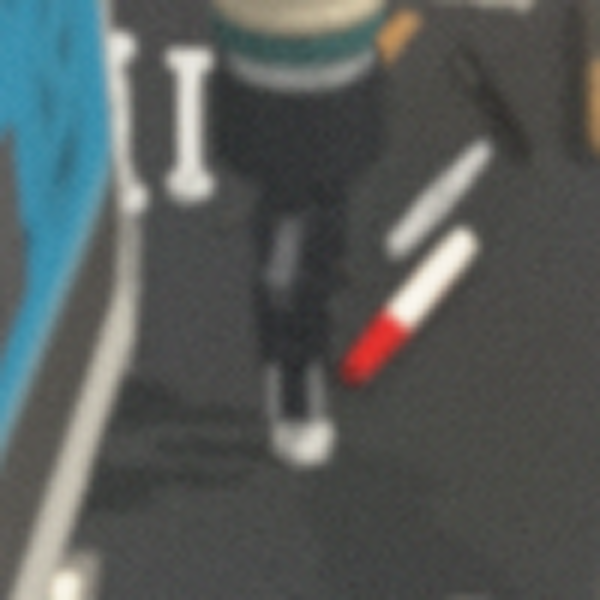

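The fingers straddle the bolt: crop x is 297 for the fingers and 303 for the head, which the parallax explains. I'll close.

Call:
servo_tool --deltas '[{"grip": 4.0,"tx": 0,"ty": 0.03,"tz": 0.2,"yaw": 0},{"grip": 1.2,"tx": 0,"ty": 0,"tz": 0,"yaw": 0},{"grip": 1.2,"tx": 0,"ty": 0,"tz": 0,"yaw": 0},{"grip": 1.2,"tx": 0,"ty": 0,"tz": 0,"yaw": 0},{"grip": 1.2,"tx": 0,"ty": 0,"tz": 0,"yaw": 0},{"grip": 1.2,"tx": 0,"ty": 0,"tz": 0,"yaw": 0}]'

```text
t: 15.12
position: [0.5465, -0.4111, 0.1952]
eef_rot: [[-0.0, -1.0, 0.0], [-1.0, 0.0, -0.0], [0.0, -0.0, -1.0]]
force: [-1.6, 0.5, 2.9]
gripper_width: 0.0149
```

```bash
python3 go.py 498.8 -61.3 201 -90
```

```text
t15.12 pos [ 546.5 -411.1  195.2] ang -90.01 w 14.9 F [-1.6  0.5  2.9] q [-0.75  0.6   1.53 -0.    1.02  0.82]
cm tx -34.98 ty 4.77 tz -0.59 yaw -0.0
```

Call:
servo_tool --deltas '[{"grip": 1.2,"tx": 0,"ty": 0,"tz": -1,"yaw": 0},{"grip": 1.2,"tx": 0,"ty": 0,"tz": -3,"yaw": 0},{"grip": 1.2,"tx": -2,"ty": 0,"tz": -4,"yaw": 0},{"grip": 1.2,"tx": -4,"ty": 0.6,"tz": -1,"yaw": 0},{"grip": 1.2,"tx": -4.5,"ty": 0.7,"tz": 0,"yaw": 0},{"grip": 1.2,"tx": -5,"ty": 0.8,"tz": 0,"yaw": 0},{"grip": 1.2,"tx": -5,"ty": 0.8,"tz": 0,"yaw": 0},{"grip": 1.2,"tx": -5,"ty": 0.8,"tz": 0,"yaw": 0}]'

```text
t: 16.12
position: [0.5091, -0.1544, 0.2853]
eef_rot: [[-0.001, -1.0, 0.001], [-1.0, 0.001, -0.0], [0.0, -0.001, -1.0]]
force: [0.7, 0.2, -1.4]
gripper_width: 0.0147
```

Call:
servo_tool --deltas '[{"grip": 1.2,"tx": -5,"ty": 0.7,"tz": 0,"yaw": 0},{"grip": 1.2,"tx": -3,"ty": 0.3,"tz": 0,"yaw": 0},{"grip": 1.2,"tx": -1.5,"ty": 0.1,"tz": 0,"yaw": 0},{"grip": 1.2,"tx": 0,"ty": 0,"tz": 1,"yaw": 0},{"grip": 1.2,"tx": 0,"ty": 0,"tz": 2,"yaw": 0},{"grip": 1.2,"tx": 0,"ty": 0,"tz": 2,"yaw": 0},{"grip": 1.2,"tx": 0,"ty": 0,"tz": 0,"yaw": 0},{"grip": 1.2,"tx": 0,"ty": 0,"tz": 0,"yaw": 0}]'

```text
t: 17.12
position: [0.4991, -0.0619, 0.2351]
eef_rot: [[-0.001, -1.0, 0.001], [-1.0, 0.001, -0.0], [0.0, -0.001, -1.0]]
force: [-0.6, 0.4, -1.7]
gripper_width: 0.014
```

```bash
python3 go.py 498.8 -61.3 201.2 -90;  python3 - <<'E'
from meas import *
s=robot.read_camera("side")
crop(s,270,210,370,310,6,"pics/a7.png")
E
```

```text
t17.12 pos [499.1 -61.9 235.1] ang -90.07 w 14.0 F [-0.6  0.4 -1.7] q [-0.26  0.33  1.9  -0.    0.91  1.31]
cm tx -0.06 ty 0.03 tz 3.39 yaw -0.1
```

View pics/a7.png

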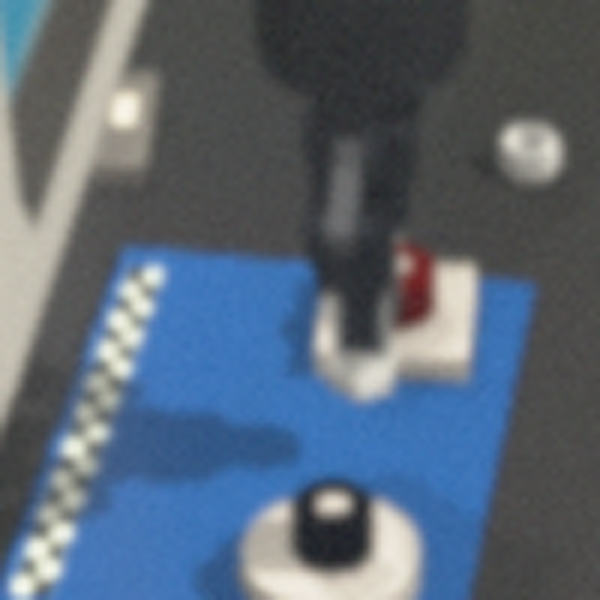

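The bolt hangs upright below the fingers, head at crop (365,375), between plate and block. I'll lower it.

Call:
servo_tool --deltas '[{"grip": 1.2,"tx": -0.03,"ty": 0.03,"tz": 1.5,"yaw": 0},{"grip": 1.2,"tx": 0,"ty": 0,"tz": 1.2,"yaw": 0},{"grip": 1.2,"tx": 0,"ty": 0,"tz": 0.3,"yaw": 0},{"grip": 1.2,"tx": 0,"ty": 0,"tz": 0.2,"yaw": 0},{"grip": 1.2,"tx": 0,"ty": 0,"tz": 0,"yaw": 0},{"grip": 1.2,"tx": 0,"ty": 0,"tz": 0,"yaw": 0}]'

```text
t: 17.92
position: [0.4985, -0.0607, 0.2033]
eef_rot: [[-0.0, -1.0, 0.001], [-1.0, 0.0, -0.0], [0.0, -0.001, -1.0]]
force: [-0.6, 0.0, -0.4]
gripper_width: 0.0147
```

```bash
python3 go.py 498.8 -61.3 201.2 -90
```

```text
t17.93 pos [498.5 -60.7 203.3] ang -90.01 w 14.7 F [-0.6  0.  -0.4] q [-0.26  0.37  1.94 -0.    0.83  1.31]
cm tx 0.06 ty -0.03 tz 0.21 yaw -0.0
```

Call:
servo_tool --deltas '[{"grip": 1.2,"tx": 0.06,"ty": -0.03,"tz": 0.15,"yaw": 0},{"grip": 1.2,"tx": 0,"ty": 0,"tz": 0,"yaw": 0},{"grip": 1.2,"tx": 0,"ty": 0,"tz": 0,"yaw": 0}]'

```text
t: 18.3
position: [0.4986, -0.0613, 0.2015]
eef_rot: [[-0.0, -1.0, 0.0], [-1.0, 0.0, -0.0], [0.0, -0.0, -1.0]]
force: [-0.1, 0.1, -2.4]
gripper_width: 0.0148
```

```bash
python3 go.py 498.8 -61.3 201.2 -90
```

```text
t18.30 pos [498.6 -61.3 201.5] ang -90.01 w 14.8 F [-0.1  0.1 -2.4] q [-0.26  0.37  1.94 -0.    0.82  1.31]
cm tx -0.00 ty -0.02 tz 0.03 yaw -0.0
```

Call:
servo_tool --deltas '[{"grip": 1.2,"tx": 0,"ty": 0,"tz": 0.04,"yaw": 0},{"grip": 1.8,"tx": 0,"ty": 0,"tz": 0,"yaw": 0},{"grip": 2.6,"tx": 0,"ty": 0,"tz": 0,"yaw": 0},{"grip": 4.0,"tx": 0,"ty": 0,"tz": 0,"yaw": 0},{"grip": 4.0,"tx": 0,"ty": 0,"tz": -1,"yaw": 0},{"grip": 4.0,"tx": 0,"ty": 0,"tz": -3,"yaw": 0},{"grip": 4.0,"tx": 0,"ty": 0,"tz": -5,"yaw": 0},{"grip": 4.0,"tx": 0,"ty": 0,"tz": -1,"yaw": 0}]'

```text
t: 19.3
position: [0.4997, -0.0615, 0.3049]
eef_rot: [[-0.0, -1.0, 0.008], [-1.0, 0.0, -0.002], [0.002, -0.008, -1.0]]
force: [-0.4, 0.3, -0.8]
gripper_width: 0.0401
```

Call:
servo_tool --deltas '[{"grip": 5.0,"tx": 3,"ty": 0.6,"tz": 0,"yaw": 0},{"grip": 5.0,"tx": 5,"ty": 1,"tz": 0,"yaw": 0},{"grip": 5.0,"tx": 5,"ty": 1,"tz": 0,"yaw": 0},{"grip": 5.0,"tx": 5,"ty": 1,"tz": 0,"yaw": 0},{"grip": 5.0,"tx": 2.2,"ty": 0.7,"tz": 0,"yaw": 0},{"grip": 5.0,"tx": 0,"ty": 0,"tz": 3,"yaw": -8},{"grip": 5.0,"tx": 0,"ty": 0,"tz": 3,"yaw": 0},{"grip": 5.0,"tx": 0,"ty": 0,"tz": 0,"yaw": 0}]'

```text
t: 20.3
position: [0.4543, -0.2626, 0.2389]
eef_rot: [[0.139, -0.99, -0.005], [-0.99, -0.139, 0.004], [-0.004, 0.004, -1.0]]
force: [-0.3, 1.1, -0.1]
gripper_width: 0.0501
```

```bash
python3 go.py 455.8 -263.6 177 -82
python3 - <<'E'
from meas import *
t=robot.read_camera("top"); s=robot.read_camera("side")
a=cv2.resize(t["frame"][205:305,215:315],(400,400),interpolation=cv2.INTER_CUBIC)
b=cv2.resize(s["frame"][200:300,280:380],(400,400),interpolation=cv2.INTER_CUBIC)
cv2.imwrite("pics/a8.png",np.hstack([a,b])[:,:,::-1])
E
```

```text
t20.30 pos [ 454.3 -262.6  238.9] ang -82.03 w 50.1 F [-0.3  1.1 -0.1] q [-0.66  0.35  1.85 -0.    0.94  0.78]
cm tx 0.15 ty -0.16 tz 6.19 yaw -0.0
```

View pics/a8.png

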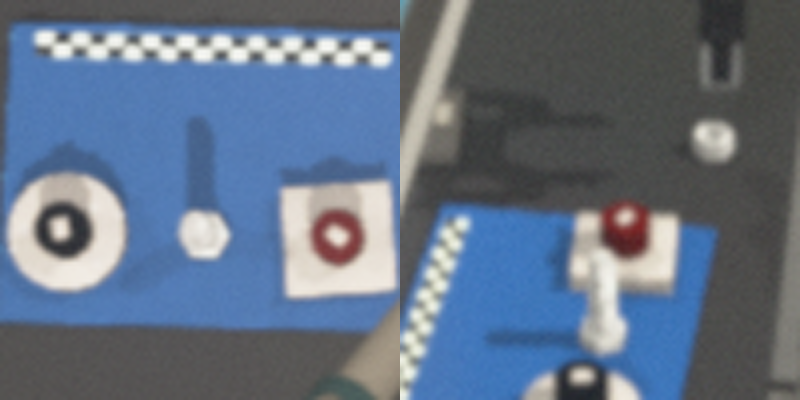

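The bolt stands upright at top crop (204,234), midway between plate and block. The nut lies under the fingers at side crop (714,140).

Call:
servo_tool --deltas '[{"grip": 5.0,"tx": 0.05,"ty": -0.1,"tz": 2.5,"yaw": 0},{"grip": 5.0,"tx": 0,"ty": 0,"tz": 2.5,"yaw": 0},{"grip": 5.0,"tx": 0,"ty": 0,"tz": 0.9,"yaw": 0},{"grip": 5.0,"tx": 0,"ty": 0,"tz": 0,"yaw": 0},{"grip": 5.0,"tx": 0,"ty": 0,"tz": 0,"yaw": 0},{"grip": 5.0,"tx": 0,"ty": 0,"tz": 0,"yaw": 0}]'

```text
t: 21.15
position: [0.4569, -0.2639, 0.183]
eef_rot: [[0.139, -0.99, 0.002], [-0.99, -0.139, -0.001], [0.001, -0.001, -1.0]]
force: [0.6, -0.2, 0.0]
gripper_width: 0.0499
```

```bash
python3 go.py 455.8 -263.6 177 -82
```

```text
t21.15 pos [ 456.9 -263.9  183. ] ang -82.01 w 49.9 F [ 0.6 -0.2  0. ] q [-0.66  0.43  1.91 -0.    0.8   0.78]
cm tx -0.04 ty 0.11 tz 0.60 yaw -0.0
```

Call:
servo_tool --deltas '[{"grip": 5.0,"tx": -0.04,"ty": 0.1,"tz": 0.55,"yaw": 0},{"grip": 5.0,"tx": 0,"ty": 0,"tz": 0,"yaw": 0},{"grip": 2.0,"tx": 0,"ty": 0,"tz": 0,"yaw": 0},{"grip": 1.8,"tx": 0,"ty": 0,"tz": 0,"yaw": 0},{"grip": 1.8,"tx": 0,"ty": 0,"tz": 0,"yaw": 0},{"grip": 1.8,"tx": 0,"ty": 0,"tz": 0,"yaw": 0}]'

```text
t: 21.9
position: [0.4556, -0.2635, 0.1767]
eef_rot: [[0.139, -0.99, 0.0], [-0.99, -0.139, -0.0], [0.0, -0.0, -1.0]]
force: [-0.3, 0.4, 1.3]
gripper_width: 0.0205
```

```bash
python3 go.py 551.8 -63.2 183 -82
```

```text
t21.90 pos [ 455.6 -263.5  176.7] ang -82.01 w 20.5 F [-0.3  0.4  1.3] q [-0.66  0.44  1.92 -0.    0.79  0.77]
cm tx -18.49 ty -12.31 tz -0.63 yaw -0.0
```

Call:
servo_tool --deltas '[{"grip": 1.8,"tx": 0,"ty": 0,"tz": -1,"yaw": 0},{"grip": 1.8,"tx": 0,"ty": 0,"tz": -4,"yaw": 0},{"grip": 1.8,"tx": -1,"ty": -2,"tz": -5,"yaw": 0},{"grip": 1.8,"tx": -3,"ty": -3.5,"tz": -1,"yaw": 0},{"grip": 1.8,"tx": -4,"ty": -3,"tz": 0,"yaw": 0},{"grip": 1.8,"tx": -4.5,"ty": -2,"tz": 0,"yaw": 0},{"grip": 1.8,"tx": -4,"ty": -1.3,"tz": 0,"yaw": 0},{"grip": 1.8,"tx": -2,"ty": -0.5,"tz": 0,"yaw": 0}]'

```text
t: 22.9
position: [0.5517, -0.0611, 0.2869]
eef_rot: [[0.141, -0.99, 0.0], [-0.99, -0.141, 0.0], [-0.0, -0.0, -1.0]]
force: [-0.4, -0.6, -0.9]
gripper_width: 0.0205
```

Call:
servo_tool --deltas '[{"grip": 1.8,"tx": 0,"ty": 0,"tz": 2,"yaw": 0},{"grip": 1.8,"tx": 0,"ty": 0,"tz": 2,"yaw": 0},{"grip": 1.8,"tx": 0,"ty": 0,"tz": 0,"yaw": 0},{"grip": 1.8,"tx": 0,"ty": 0,"tz": 0,"yaw": 0}]'

```text
t: 23.4
position: [0.5519, -0.0636, 0.2473]
eef_rot: [[0.138, -0.99, 0.001], [-0.99, -0.138, -0.001], [0.001, -0.001, -1.0]]
force: [-0.9, 0.3, 0.6]
gripper_width: 0.0205
```

```bash
python3 go.py 551.8 -63.2 182.7 -82;  python3 - <<'E'
from meas import *
s=robot.read_camera("side")
crop(s,270,210,370,310,6,"pics/a9.png")
E
```

```text
t23.40 pos [551.9 -63.6 247.3] ang -82.04 w 20.5 F [-0.9  0.3  0.6] q [-0.24  0.38  1.78 -0.    0.98  1.19]
cm tx -0.04 ty 0.01 tz 6.45 yaw -0.0
```

View pics/a9.png

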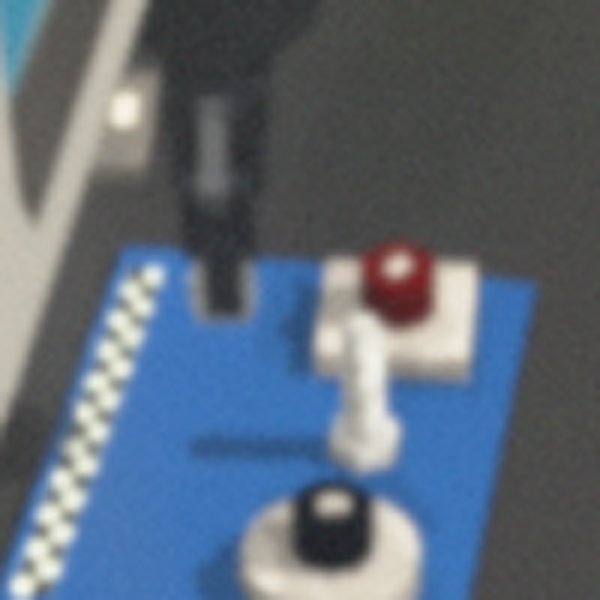

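The nut is between the fingers at crop (222,305), behind the upright bolt and clear of it. I'll lower it.

Call:
servo_tool --deltas '[{"grip": 1.8,"tx": -0.02,"ty": 0,"tz": 2,"yaw": 0},{"grip": 1.8,"tx": 0,"ty": 0,"tz": 2.5,"yaw": 0},{"grip": 1.8,"tx": 0,"ty": 0,"tz": 1.3,"yaw": 0},{"grip": 1.8,"tx": 0,"ty": 0,"tz": 0.3,"yaw": 0},{"grip": 1.8,"tx": 0,"ty": 0,"tz": 0,"yaw": 0},{"grip": 1.8,"tx": 0,"ty": 0,"tz": 0,"yaw": 0},{"grip": 1.8,"tx": 0,"ty": 0,"tz": 0,"yaw": 0}]'

```text
t: 24.32
position: [0.5519, -0.0629, 0.1862]
eef_rot: [[0.139, -0.99, 0.001], [-0.99, -0.139, -0.0], [0.001, -0.001, -1.0]]
force: [-0.1, -1.0, 0.1]
gripper_width: 0.0203
```

```bash
python3 go.py 551.8 -63.2 182.7 -82
```

```text
t24.32 pos [551.9 -62.9 186.2] ang -82.01 w 20.3 F [-0.1 -1.   0.1] q [-0.24  0.45  1.84 -0.    0.84  1.19]
cm tx 0.03 ty 0.01 tz 0.35 yaw -0.0
```

Call:
servo_tool --deltas '[{"grip": 1.8,"tx": 0.02,"ty": 0,"tz": 0.3,"yaw": 0},{"grip": 1.8,"tx": 0,"ty": 0,"tz": 0,"yaw": 0},{"grip": 1.8,"tx": 0,"ty": 0,"tz": 0,"yaw": 0}]'

```text
t: 24.7
position: [0.5519, -0.0632, 0.1828]
eef_rot: [[0.139, -0.99, 0.001], [-0.99, -0.139, -0.0], [0.0, -0.001, -1.0]]
force: [0.0, -0.4, 1.7]
gripper_width: 0.0204
```

```bash
python3 go.py 551.8 -63.2 182.7 -82
```

```text
t24.70 pos [551.9 -63.2 182.8] ang -82.01 w 20.4 F [ 0.  -0.4  1.7] q [-0.24  0.46  1.85 -0.    0.83  1.19]
cm tx 0.00 ty 0.01 tz 0.01 yaw -0.0
```

Call:
servo_tool --deltas '[{"grip": 2.8,"tx": 0,"ty": 0,"tz": 0,"yaw": 0},{"grip": 4.0,"tx": 0,"ty": 0,"tz": 0,"yaw": 0},{"grip": 4.0,"tx": 0,"ty": 0,"tz": -0.5,"yaw": 0},{"grip": 4.0,"tx": 0,"ty": 0,"tz": -3,"yaw": 0},{"grip": 4.0,"tx": 0,"ty": 0,"tz": -5,"yaw": 0},{"grip": 4.0,"tx": 0,"ty": 0,"tz": -5,"yaw": 0},{"grip": 4.0,"tx": 3,"ty": 1,"tz": 0,"yaw": 0},{"grip": 4.0,"tx": 5,"ty": 2,"tz": 0,"yaw": 0}]'

```text
t: 25.7
position: [0.5333, -0.1462, 0.319]
eef_rot: [[0.142, -0.99, 0.003], [-0.99, -0.142, -0.001], [0.001, -0.003, -1.0]]
force: [0.7, 0.2, -1.0]
gripper_width: 0.0402
```

Call:
servo_tool --deltas '[{"grip": 4.0,"tx": 5,"ty": 2,"tz": 0,"yaw": 0},{"grip": 4.0,"tx": 5,"ty": 2,"tz": 0,"yaw": 0},{"grip": 4.0,"tx": 5,"ty": 1,"tz": 0,"yaw": 0},{"grip": 4.0,"tx": 5,"ty": 1,"tz": 0,"yaw": 0},{"grip": 4.0,"tx": 5,"ty": 0,"tz": 0,"yaw": 0},{"grip": 4.0,"tx": 3,"ty": 0,"tz": 0,"yaw": 0},{"grip": 4.0,"tx": 0,"ty": 0,"tz": 0,"yaw": 0},{"grip": 4.0,"tx": 0,"ty": 0,"tz": 0,"yaw": 0}]'

```text
t: 26.7
position: [0.5123, -0.4312, 0.3174]
eef_rot: [[0.139, -0.99, -0.001], [-0.99, -0.139, 0.002], [-0.002, 0.001, -1.0]]
force: [0.8, 0.6, -0.1]
gripper_width: 0.0398
```

```bash
python3 go.py
python3 - <<'E'
from meas import *
t=robot.read_camera("top"); s=robot.read_camera("side")
crop(t,140,190,360,310,3.6,"pics/b1.png"); crop(s,260,190,380,370,3.3,"pics/b2.png")
def show(n,k,b,z):
    W=ray(t,pix(k[:,0],b),z)[:,:2]*1000; print(n,cv2.minAreaRect(W.astype(np.float32)), "cen",ray(t,pix(cen(k),b),z)[0]*1000)
b=(280,248,318,290);im=up(t,b).astype(int);red=(im[:,:,0]-im[:,:,1]>40);show("red",big(red),b,.031)
m=((im[:,:,0]>150)&(im[:,:,2]-im[:,:,0]<20))|red; show("sq",big(m),b,.018)
b=(214,243,250,282);im=up(t,b).astype(int); m=(im.max(2)<100).astype(np.uint8)
n,l,st,ce=cv2.connectedComponentsWithStats(m)
for i in range(1,n):
  x,y,w,h,a=st[i]
  if a>3000 and x>50 and x+w<240: 
     mm=(l==i); show("black",big(mm),b,.035)
b2=b; show("round",big((im[:,:,2]-im[:,:,0]<25)&((im.max(2)>110)|(l>0))),b,.022)
for n,b,z in(("nut",(255,225,285,245),.016),("bolt",(252,252,282,276),.016)):
    im=up(t,b).astype(int); show(n,big(im[:,:,0]>165),b,z)
E
```

```text
t26.70 pos [ 512.3 -431.2  317.4] ang -82.01 w 39.8 F [ 0.8  0.6 -0.1] q [-0.8   0.47  1.42  0.    1.25  0.63]
red ((496.19012451171875, -135.68431091308594), (27.253368377685547, 27.515119552612305), 65.79296112060547) cen [ 496.12676349 -135.70773722   31.        ]
sq ((496.0570068359375, -136.0369873046875), (61.95900344848633, 61.4405517578125), 3.4336137771606445) cen [ 495.79931437 -135.98008846   18.        ]
black ((500.9692077636719, 12.90035629272461), (29.217670440673828, 26.940990447998047), 62.80571365356445) cen [500.88570025  13.08807369  35.        ]
round ((501.0926818847656, 13.53858757019043), (66.56350708007812, 65.75170135498047), 87.44278717041016) cen [501.2076447   13.30506629  22.        ]
nut ((553.0947875976562, -63.03567886352539), (23.812252044677734, 23.387405395507812), 89.50675964355469) cen [552.87993884 -63.53926628  16.        ]
bolt ((498.9645690917969, -61.555198669433594), (27.504846572875977, 25.25921058654785), 80.87005615234375) cen [499.42779105 -61.32602251  16.        ]
```

View pics/b1.png

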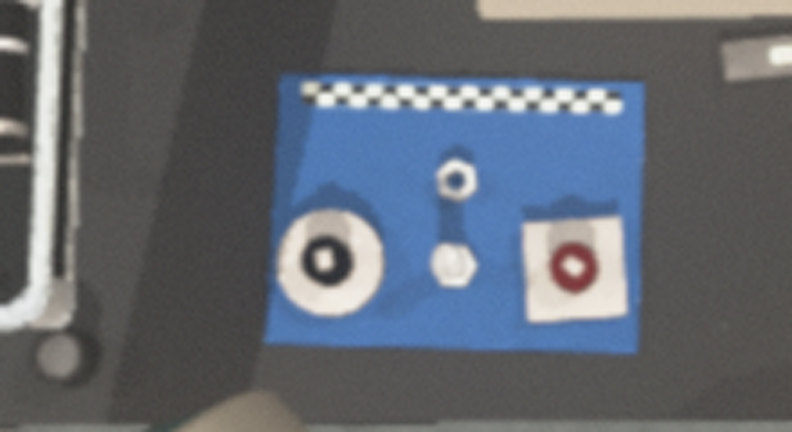

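View pics/b2.png

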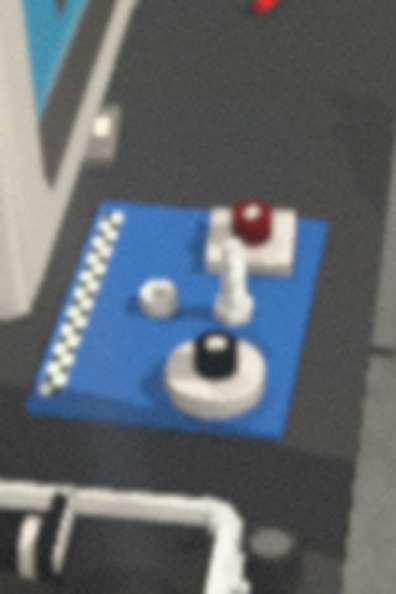

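The last pictures show red centred on the plate at (573,267) and black on the block at (327,261). The bolt stands upright at (454,265) and the nut lies flat behind it at (456,180). All are within about 1 mm of their places, and the bystanders in view have not moved. I'll hand it in.

```bash
python3 -c "
from station import robot
print(robot.job_done())"
```

```text
the job is handed in; nothing more can be done
None
```

I placed the samples in the order asked: red on the plate, black on the block, the bolt on its head between them, then the nut flat behind the bolt. I handed the job in at about 27 s, with the gripper open and clear.

The last pictures put all four pieces near their places, and both views show the bolt upright and the nut flat:

| Piece | Error, last picture |
|---|---|
| Red on plate | about 0.4 mm |
| Black on block | about 0.5 mm |
| Bolt | under 1 mm |
| Nut | about 1 mm, towards the scale bar |

- **Plate and block:** both measured within about 0.3 mm of where they started, which is within measuring noise.
- **Bystanders:** I did not touch the loupe, steel sample or marker. The loupe and steel sample look unmoved in the last views, but I did not measure them. Only the marker's cap was in the last crop.
- **Readings that disagreed:** the gripper read 1–2 mm less than each piece's nominal size. That was the same for all four, and the cameras agreed with the robot to about 1 mm. No check failed.

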